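Unlock the cam and slide the dish carriage home

ROBOT

A 6-joint arm with a two-finger parallel gripper is mounted at the origin on the work surface. World frame = base frame: x ahead of the robot, y to its left, z up, the work surface at z = 0. Lengths are in m, angles in rad, forces in N, time in s.
With the tool pointing down it reaches from about 0.3 to 0.875 m from the base axis. Payload 6.4 kg.
Tool frame: the origin (TCP) lies midway between the tips of the shut fingers; the grasp point (between the pads) lies ctrl.grip_point_offset behind it (ctrl.grip_point_offset is the distance from the TCP to the grasp point, in m); z points along the fingers, y is the direction in which the jaws open and shut (so a half turn about z gives the same grasp; the last joint's range is limited). The gripper opens to 85 mm and grips with 20 to 120 N. Pads are 22 mm wide; open, the fingers measure 114 mm over their backs; the gripper's body (76 mm by 85 mm) begins 54 mm behind the grasp point. The pads swing forward as they close: fully open they stand 13 mm farther back than shut.
Start: joints at [1.024, 0.181, 1.607, -0, 1.354, -0.206], TCP at [0.192, 0.542, 0.231] pointing down, gripper open.
Joint ranges: [-2.99, 2.99], [-0.89, 2.07], [0.3, 2.58], [-1.14, 4.28], [0, 2.63], [-3.12, 3.12]. Speed limits (rad/s): [2.57, 2.57, 3.01, 3.14, 3.14, 3.14].

INTERFACE

Orientations are given as a unit quaternion [w, x, y, z].
In Python, from bench import ctrl, viewer gives the robot as it stands.
- The arm moves only by the shell command python3 -m handwheel 'ROWS' [OPENING]. ROWS is JSON, a list of rows, each an object with "travel": the shift along the tool's x, y, z as a fraction of full scale, a list of three; "dr": the turn, a rotation vector about the tool's x, y, z as a fraction of full scale, a list of three. A call has 1 to 20 rows; each row shifts and turns the pose as measured when the row begins, along the tool's axes as they then stand; what a row does not reach is not made up. Full scale, the value 1, is 150 mm for a shift and 30 degrees for a turn. A row lasts 1/12 s, in which the tool goes at most 41.7 mm and 7.16 degrees, less where a joint would pass 70% of its speed; a pose out of reach is approached as far as the arm can. A call with a number of a shift or a turn outside -1 to 1 is refused whole. A call with a gripper value outside its range is refused whole. OPENING is the opening, from -1 (shut) to 1 (fully open), set as the call begins (- or left out, the last holds). The fingers move at their own pace and stop on an object; the grip force is fixed at half the most. Time passes only in rows, so rows that do not move let the fingers close. It gives the time, the measured TCP pose, the force and the opening at its end, in the units of the state.
- ctrl.get_obs(): the state, without advancing time (a new reading comes with each control period).
- viewer.camera(name): name is "side" or "top" or "wrist"; returns the picture (400x640x3 uint8, red, green, blue); there is no depth.
- viewer.get_calibration(name): a dict with "camera_matrix" (3x3 intrinsics, pixels), "R" (3x3) and "t" (3): a world point X has camera coordinates R X + t. Camera axes: x right, y down, z forward; pixel columns grow to the right and rows downward; lengths in m; the calibration is good to about 2 mm. A picture is of the moment at which its call begins: read the wrist's pose just before it. get_calibration takes no time and is no camera call; for the wrist camera it gives the pose at the moment of the call.
- ctrl.hand_in(): hands the job in, once; it reports no verdict.
The state is a dict: "time_s": time; "q": joint angles; "dq": joint speeds; "joint_efforts": joint torques, N m; "eef_pos": TCP position; "eef_rot": TCP orientation; "wrist_force": force on the tool from outside, world axes, zero at the start; "torque": the same for the moment, N m; "opening": opening from 0.0 (shut) to 1.0 (fully open).
Only numpy, scipy, OpenCV 4.12 (cv2) and the standard library are available. Lean on these libraries where they do the work, as an engineer would, in place of code of your own. Each camera call takes 0.05 s, during which the arm holds its last target. There are 200 camera calls.

TASK

On the bench-top dish imager, push the cam's lever round with the fingertips until the cam's low point faces the dish carriage (the lever then points straight away from the carriage, in line with its travel). Only then push the carriage by its upright tab towards the cam until it is fully home, and leave both there. Pick nothing up: the dish stays sitting in its ring, and everything else on the bench stays where it stands.

Things in the scene. Friction and masses are not known exactly. Their poses are not given: they have to be found in the camera images.
- dock: Dish imager, fixed to the bench: a low white housing with a dark deck 40 mm above the bench. Origin on the bench; housing from -160 to +180 mm along its x and +-90 mm along its y. x is the carriage's forward direction, y left of it, z up. On the deck: carriage (x negative), cam with lever (pivot at x = 75 mm, y = 0), two loose lenses near the right edge (y about -65 mm).
- carriage (a joint): Travel of the dish carriage in m along the dock's +x: 0 fully back (start), 0.045 fully home at a hard stop. Stays where left; about 2 N moves it. An aluminium plate 130 x 90 mm, top 53 mm above the bench, between two rails. At cam angle a the cam stops it at travel 0.046 - 0.014 (1 - cos a), so home needs the cam within about 0.38 rad of 0.
- push_tab (a point): Middle of the rear face of the carriage's upright tab at its rear edge, pushed in the dock's +x. Tab 60 mm wide along y, 8 mm thick, from 53 to 95 mm above the bench; this point is 80 mm above the bench, at x = -134 mm of the dock at travel 0. Nothing stands behind it. Axes as the dock's.
- dish_ring (a point): Centre of the carriage's plate inside the grey ring (inner radius 30 mm, outer 36 mm, 8 mm high) that the dish sits in, 53 mm above the bench, 59 mm ahead of the push tab's rear face.
- dish: Loose glass dish with its lid on, diameter 56 mm, 15 mm high, 30 g, sitting in the carriage's ring. Origin at the middle of its underside.
- cam (a joint): Cam angle in rad about the upright pivot, counterclockwise from above. 0: low point towards the carriage, lever along the dock's +x, away from the carriage. Starts at 1.2 to 2.1 (lever to the dock's left, +y, or left and back): turn it clockwise. Range -0.7 to 2.4, no stop at 0; stiff (0.35 N m, 6 N at mid lever), stays where left. Disc radius 30 mm, centre 14 mm off the pivot on the lever's side.
- cam_pivot (a point): Point on the cam's pivot axis, 71 mm above the bench (mid height of the lever); x axis along the lever. The round hub here has radius 11 mm, top 82 mm above the bench; the cam disc's top is 56 mm above the bench.
- lever_mid (a point): Centre of the lever bar 60 mm out from the pivot, 71 mm above the bench. The bar is 10 mm thick (along this point's y), 22 mm high (60 to 82 mm above the bench), upright-sided; push its side. x axis points outwards along the lever, y is its counterclockwise side.
- lever_knob (a point): Top of the black round knob (radius 9 mm, from 60 to 102 mm above the bench) at the lever's end, 88 mm from the pivot.
- lens_a: Loose steel objective lens standing on the deck right of the carriage, diameter 27 mm, 42 mm high; origin under its middle. To be left alone.
- lens_b: Second such lens, standing on the deck's front right corner. To be left alone.
- bottle: White bottle, diameter 48 mm, 100 mm high, right of the imager; origin under its middle. To be left alone.
- beaker: Glass beaker, diameter 68 mm, 80 mm high; origin under its middle. To be left alone.
- driver: Screwdriver lying on the bench. To be left alone.
- slide_tray: Divided blue tray 110 x 90 x 30 mm; origin under its middle. To be left alone.
- slide_box: Grey closed box 85 x 60 x 35 mm; origin under its middle. To be left alone.
Mind the look-alikes: they are no part of the job. Several things have the shape of the dish; the one meant has the colours described above.

How it is judged:
By the outcome, as a careful person would: the job done as asked, in the order asked, and still so for the second after the job is handed in, with the robot touching nothing.
It also fails if it takes over 48 s, if anything falls off the work surface, if the arm or the gripper's body presses on something with over 40 N, if the wrist force passes 120 N, or if a joint passes its speed limit or range.

## Working session

There is one attempt and no reset: what is moved stays moved. The work goes in short steps, Python scripts to look and compute and a shell command to move; the robot and the scene stay as the last step left them, time stands still between calls to the robot, and variables do not carry over. Pictures are saved under pics/ and viewed, about 8 in all and at most 12, crops included, and the job is handed in when it is done.

```bash
mkdir -p pics; python3 - <<'E'
from bench import ctrl, viewer
import cv2
print(ctrl.get_obs(), ctrl.grip_point_offset)
for n in ("top","side"):
    c=viewer.get_calibration(n); print(n,c)
    cv2.imwrite(f"pics/{n}0.png",viewer.camera(n)[:,:,::-1])
E
```

```text
{'time_s': 0.0, 'q': array([ 1.02368453e+00,  1.81575695e-01,  1.60799962e+00,  2.83700387e-05,
        1.35379402e+00, -2.06335209e-01]), 'dq': array([-0.00021625,  0.00120813, -0.00106017,  0.00032246,  0.00097876,
       -0.00051332]), 'joint_efforts': array([ 1.04617018e-04, -4.44887674e+01, -3.51328039e+01, -4.20975466e-04,
        9.21377301e-03, -3.30795478e-05]), 'eef_pos': array([0.19187907, 0.54145923, 0.23036872]), 'eef_rot': array([-3.39676596e-04,  1.69567987e-01,  9.85518091e-01, -8.20948837e-04]), 'wrist_force': array([-0.38728877, -0.4207012 , -0.9787894 ]), 'torque': array([-0.01344944, -0.01199953,  0.02393731]), 'opening': 0.9999196818135033} 0.0187
top {'camera_matrix': array([[509.87336176,   0.        , 314.85105305],
       [  0.        , 509.87336176, 207.44657007],
       [  0.        ,   0.        ,   1.        ]]), 'R': array([[ 0.00402838, -0.99983602, -0.01765535],
       [-0.98901478, -0.00137471, -0.14781025],
       [ 0.14776174,  0.01805684, -0.98885814]]), 't': array([-0.00723738,  0.66554603,  1.42918045])}
side {'camera_matrix': array([[493.95286405,   0.        , 320.30421617],
       [  0.        , 493.95286405, 195.7646072 ],
       [  0.        ,   0.        ,   1.        ]]), 'R': array([[ 0.71338922, -0.70073752, -0.00653908],
       [-0.36138681, -0.35988478, -0.86016424],
       [ 0.60039604,  0.61599503, -0.50997522]]), 't': array([-0.47728885,  0.29396115,  0.98564788])}
```

View pics/top0.png

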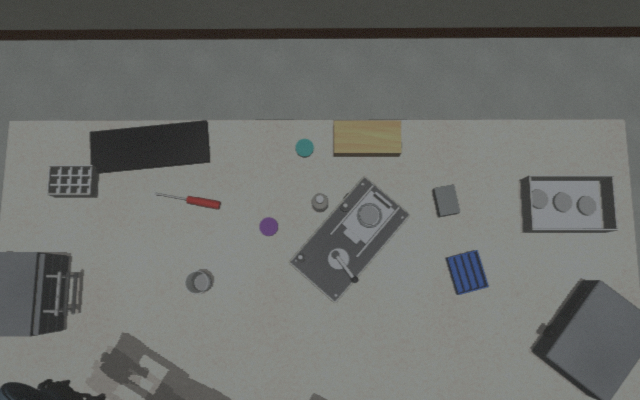

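View pics/side0.png

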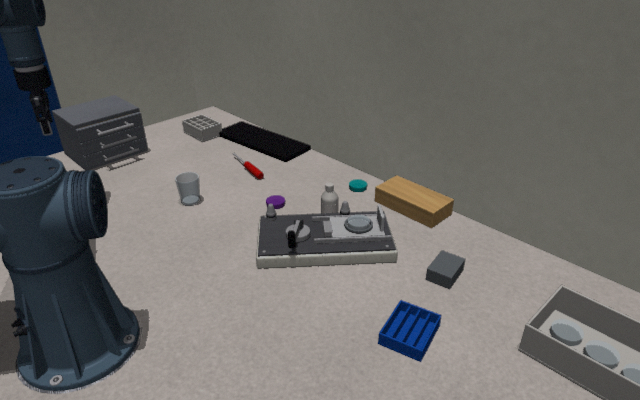

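The top view shows the imager at about (350,238). The carriage and tab are at the upper right, near (382,200). The cam is near (340,258) with its lever pointing lower right to the knob at (354,279). I'll enlarge this area.

```bash
python3 - <<'E'
import cv2
i=cv2.imread("pics/top0.png")[170:305,280:420]
i=cv2.convertScaleAbs(i,alpha=1.6,beta=10)
cv2.imwrite("pics/crop0.png",cv2.resize(i,None,fx=4.4,fy=4.4,interpolation=cv2.INTER_CUBIC))
E
```

```text
(no output)
```

View pics/crop0.png

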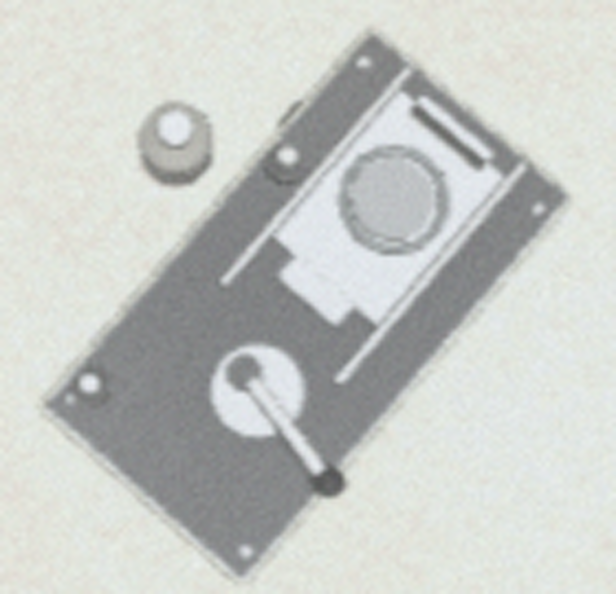

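The crop shows the deck corners at (372,35), (567,195), (240,577) and (48,405), the hub at (244,370), the knob at (328,482) and the tab's top from about (420,100) to (490,160). Next I'll fit the dock pose to these points.

```bash
cat > h.py <<'E'
import numpy as np
from bench import ctrl, viewer
from scipy.optimize import least_squares
from scipy.spatial.transform import Rotation as R
def proj(c,X):
    p=(np.asarray(X)@c["R"].T+c["t"])@c["camera_matrix"].T
    return p[:,:2]/p[:,2:]
def d2w(P,p):
    P=np.atleast_2d(P);c,s=np.cos(p[2]),np.sin(p[2])
    return np.c_[p[0]+c*P[:,0]-s*P[:,1],p[1]+s*P[:,0]+c*P[:,1],P[:,2]]
def tool(p=None):
    o=ctrl.get_obs();q=o["eef_rot"];return o["eef_pos"],R.from_quat([q[1],q[2],q[3],q[0]])
E
python3 - <<'E'
from h import *
c=viewer.get_calibration("top")
px=np.array([(372,35),(567,195),(240,577),(48,405),(244,370),(328,482)])/4.4+[280,170]
def pts(v): return [(-.16,-.09,.04),(-.16,.09,.04),(.18,.09,.04),(.18,-.09,.04),(.075,0,.082),(.075+.088*np.cos(v[3]),.088*np.sin(v[3]),.102)]
f=lambda v:(proj(c,d2w(pts(v),v))-px).ravel()
s=least_squares(f,[.7,-.1,2.3,1.6]);print(s.x,s.fun.round(2))
for n,P in dict(tab=(-.134,0,.08),piv=(.075,0,.071),knob=pts(s.x)[5],end=(.163,0,.102)).items(): 
    w=d2w(P,s.x)[0];print(n,w.round(4),np.hypot(*w[:2]))
t=tool();print(t[0],t[1].as_matrix().round(3))
E
```

```text
[ 0.58534191 -0.11349141  2.42703203  1.34693415] [-0.25 -3.46  2.77 -0.01  0.45  2.78 -3.3  -0.08  0.07  0.1   0.23  0.31]
tab [ 0.6866 -0.2013  0.08  ] 0.7154650956604617
piv [ 0.5287 -0.0643  0.071 ] 0.5325895337700584
knob [ 0.4577 -0.1164  0.102 ] 0.4722639845785774
end [ 0.4622 -0.0067  0.102 ] 0.4622630309074188
[0.19189726 0.54151398 0.23046475] [[-0.942  0.334 -0.001]
 [ 0.334  0.942 -0.001]
 [ 0.    -0.002 -1.   ]]
```

```bash
python3 - <<'E'
from h import *
c=viewer.get_calibration("top")
px=np.array([(372,35),(567,195),(240,577),(48,405),(244,370),(328,482),(394,197)])/4.4+[280,170]
def pts(v):
    i=v[4];return [(-.16+i,-.09+i,.04),(-.16+i,.09-i,.04),(.18-i,.09-i,.04),(.18-i,-.09+i,.04),(.075,0,.082),(.075+.088*np.cos(v[3]),.088*np.sin(v[3]),.102),(-.075,0,.068)]
f=lambda v:(proj(c,d2w(pts(v),v))-px).ravel()
s=least_squares(f,[.58,-.11,2.4,1.35,0.]);print(s.x,s.fun.round(2))
for n,P in dict(tab=(-.134,0,.08),piv=(.075,0,.071),knob=pts(s.x)[5],end=(.163,0,.102)).items(): 
    w=d2w(P,s.x)[0];print(n,w.round(4),np.hypot(*w[:2]))
print("tabtop px",(proj(c,d2w([(-.13,-.03,.095),(-.13,.03,.095)],s.x))-[280,170])*4.4)
import cv2
S=viewer.get_calibration("side");im=cv2.imread("pics/side0.png")
for p in proj(S,d2w(pts(s.x)+[(-.134,-.03,.095),(-.134,.03,.095)],s.x)): cv2.circle(im,(int(p[0]*8),int(p[1]*8)),12,(0,0,255),-1,shift=3)
cv2.imwrite("pics/sidechk.png",cv2.resize(im[170:280,245:410],None,fx=4,fy=4))
E
```

```text
[ 0.58507598 -0.11332186  2.42723309  1.35008881  0.00628447] [-0.07 -0.42 -0.35  0.28  0.18 -0.3  -0.27 -0.18  0.01  0.19  0.26  0.35
  0.22  0.05]
tab [ 0.6863 -0.2011  0.08  ] 0.7151734283813456
piv [ 0.5284 -0.0642  0.071 ] 0.5322966531661667
knob [ 0.4576 -0.1164  0.102 ] 0.4721858868746574
end [ 0.4619 -0.0065  0.102 ] 0.4619735904356178
tabtop px [[418.49593582  96.83526546]
 [490.61637777 157.63835107]]
```

View pics/sidechk.png

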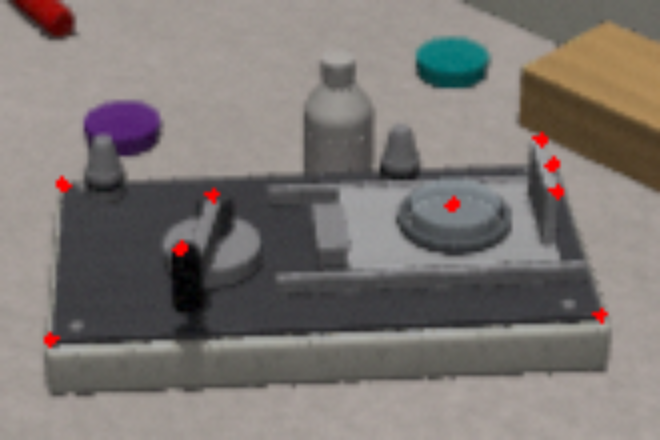

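The side view confirms the fit: projected corners, hub, knob and tab land on their features. The dock is at (0.585,-0.113) with yaw 2.427, and the cam angle is about 1.35. I'll shut the gripper, turn clockwise 34° and travel over.

```bash
cat >> h.py <<'E'
D=(.58508,-.11332,2.42723)
def goto(P,yaw):  # dock-frame point, tool-x yaw in dock frame: prints shift in tool axes / .15 and turn / 30deg
    p,r=tool();w=d2w(P,D)[0]
    s=r.inv().apply(w-p)/.15
    x,z=np.array([np.cos(yaw+D[2]),np.sin(yaw+D[2]),0]),np.array([0,0,-1.])
    Rt=R.from_matrix(np.c_[x,np.cross(z,x),z])
    print("shift",s.round(3),"dr",((r.inv()*Rt).as_rotvec(degrees=True)/30).round(3),"shift in target frame",(Rt.inv().apply(w-p)/.15).round(3),"t",round(ctrl.get_obs()["time_s"],2),"F",ctrl.get_obs()["wrist_force"].round(1))
def lev(a,r,off,z):
    return (.075+r*np.cos(a)-off*np.sin(a),r*np.sin(a)+off*np.cos(a),z)
def state():
    p,r=tool();c,s=np.cos(D[2]),np.sin(D[2]);d=p[:2]-D[:2]
    print("dock xy",(c*d[0]+s*d[1]).round(4),(-s*d[0]+c*d[1]).round(4),"z",p[2].round(4))
E
python3 -m handwheel '[{"travel":[0,0,0],"dr":[0,0,0.2]},{"travel":[0,0,0],"dr":[0,0,0.2]},{"travel":[0,0,0],"dr":[0,0,0.2]},{"travel":[0,0,0],"dr":[0,0,0.2]},{"travel":[0,0,0],"dr":[0,0,0.2]},{"travel":[0,0,0],"dr":[0,0,0.13]},{"travel":[0,0,0],"dr":[0,0,0]}]' -1
python3 -c "
from h import *
goto(lev(1.35,.055,.026,.23),1.35-np.pi/2)"
```

```text
time_s: 0.68
eef_pos: [0.1906, 0.5394, 0.2265]
eef_rot: [-0.0, 0.462, 0.887, -0.005]
wrist_force: [0.6, 0.4, 0.6]
opening: 0.011
shift [-4.771e+00 -8.210e-01  1.000e-03] dr [-0.016  0.007 -0.049] shift in target frame [-4.748 -0.943 -0.023] t 0.68 F [0.6 0.4 0.6]
```

```bash

python3 -m handwheel '[{"travel":[-0.24,-0.041,0],"dr":[0,0,0]},{"travel":[-0.24,-0.041,0],"dr":[0,0,0]},{"travel":[-0.24,-0.041,0],"dr":[0,0,0]},{"travel":[-0.24,-0.041,0],"dr":[0,0,0]},{"travel":[-0.24,-0.041,0],"dr":[0,0,0]},{"travel":[-0.24,-0.041,0],"dr":[0,0,0]},{"travel":[-0.24,-0.041,0],"dr":[0,0,0]},{"travel":[-0.24,-0.041,0],"dr":[0,0,0]},{"travel":[-0.24,-0.041,0],"dr":[0,0,0]},{"travel":[-0.24,-0.041,0],"dr":[0,0,0]},{"travel":[-0.24,-0.041,0],"dr":[0,0,0]},{"travel":[-0.24,-0.041,0],"dr":[0,0,0]},{"travel":[-0.24,-0.041,0],"dr":[0,0,0]},{"travel":[-0.24,-0.041,0],"dr":[0,0,0]},{"travel":[-0.24,-0.041,0],"dr":[0,0,0]},{"travel":[-0.24,-0.041,0],"dr":[0,0,0]},{"travel":[-0.24,-0.041,0],"dr":[0,0,0]},{"travel":[-0.24,-0.041,0],"dr":[0,0,0]},{"travel":[0,0,0],"dr":[0,0,0]}]'
python3 -c "
from h import *
goto(lev(1.35,.055,.026,.23),1.35-np.pi/2)"
```

```text
time_s: 2.27
eef_pos: [0.4931, -0.076, 0.2261]
eef_rot: [0.001, 0.437, 0.9, -0.005]
wrist_force: [-0.2, 0.2, -0.2]
opening: -0.002
shift [-0.246 -0.139 -0.023] dr [-0.017  0.012  0.06 ] shift in target frame [-0.25  -0.131 -0.026] t 2.27 F [-0.2  0.2 -0.2]
```

```bash

python3 -m handwheel '[{"travel":[-0.125,-0.067,0],"dr":[-0.017,0.012,0.06]},{"travel":[-0.125,-0.067,0],"dr":[0,0,0]},{"travel":[0,0,0.1],"dr":[0,0,0]},{"travel":[0,0,0.15],"dr":[0,0,0]},{"travel":[0,0,0.15],"dr":[0,0,0]},{"travel":[0,0,0.15],"dr":[0,0,0]},{"travel":[0,0,0],"dr":[0,0,0]}]'
python3 -c "
from h import *
goto(lev(1.35,.055,.026,.066),1.35-np.pi/2)"
```

```text
time_s: 2.85
eef_pos: [0.5004, -0.1223, 0.1409]
eef_rot: [0.0, 0.447, 0.895, 0.0]
wrist_force: [-1.1, 0.8, -1.7]
opening: -0.0
shift [0.027 0.013 0.499] dr [ 0.002 -0.     0.017] shift in target frame [0.027 0.014 0.499] t 2.85 F [-1.1  0.8 -1.7]
```

```bash

python3 -m handwheel '[{"travel":[0.01,0.01,0],"dr":[0,0,0.017]},{"travel":[0.01,0,0.1],"dr":[0,0,0]},{"travel":[0,0,0.1],"dr":[0,0,0]},{"travel":[0,0,0.1],"dr":[0,0,0]},{"travel":[0,0,0.1],"dr":[0,0,0]},{"travel":[0,0,0.1],"dr":[0,0,0]},{"travel":[0,0,0],"dr":[0,0,0]}]'
python3 -c "
from h import *
goto(lev(1.35,.055,.016,.066),1.35-np.pi/2)
cv=__import__('cv2');cv.imwrite('pics/s1.png',cv.resize(viewer.camera('side')[130:290,220:420,::-1],None,fx=3.5,fy=3.5))"
```

```text
time_s: 3.43
eef_pos: [0.5045, -0.1179, 0.0721]
eef_rot: [0.005, 0.448, 0.894, 0.001]
wrist_force: [-1.0, 0.6, 0.2]
opening: 0.0
shift [ 0.087 -0.026  0.04 ] dr [0.011 0.016 0.013] shift in target frame [ 0.087 -0.026  0.041] t 3.43 F [-1.   0.6  0.2]
```

View pics/s1.png

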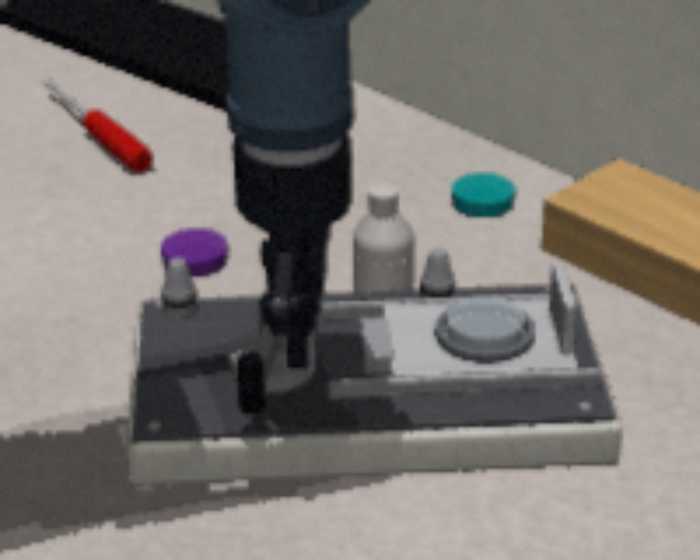

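The picture shows the shut fingertips at about (297,355), beside the lever on its carriage side and clear of everything. I'll close the gap and begin the arc.

```bash

python3 -m handwheel '[{"travel":[0.02,-0.013,0.02],"dr":[0.01,0.01,0.01]},{"travel":[0.03,-0.01,0.01],"dr":[0,0,0]},{"travel":[0.03,0,0],"dr":[0,0,0]},{"travel":[0.02,-0.005,0],"dr":[0,0,0.1]},{"travel":[0.02,-0.005,0],"dr":[0,0,0.1]},{"travel":[0.02,-0.005,0],"dr":[0,0,0.1]},{"travel":[0.02,-0.005,0],"dr":[0,0,0.1]},{"travel":[0.02,-0.005,0],"dr":[0,0,0.1]},{"travel":[0.02,-0.005,0],"dr":[0,0,0.1]},{"travel":[0.02,-0.005,0],"dr":[0,0,0.1]},{"travel":[0,0,0],"dr":[0,0,0]}]'
python3 -c "
from h import *
state()
goto(lev(1.0,.055,.016,.066),1.0-np.pi/2)"
```

```text
time_s: 4.4
eef_pos: [0.4919, -0.102, 0.083]
eef_rot: [0.022, 0.611, 0.791, 0.0]
wrist_force: [-0.7, -0.7, 0.0]
opening: 0.0
dock xy 0.0778 0.0525 z 0.083
shift [ 0.069 -0.067  0.109] dr [ 0.052  0.067 -0.058] shift in target frame [ 0.067 -0.062  0.113] t 4.4 F [-0.7 -0.7  0. ]
```

Little shift was realised, and z crept up to 83 mm, above the lever top. I'll back off, lower and re-approach with smaller calls.

```bash

python3 -m handwheel '[{"travel":[-0.07,0,0],"dr":[0.03,0.03,-0.1]},{"travel":[-0.07,0,0],"dr":[0.02,0.04,-0.1]},{"travel":[-0.04,0,0],"dr":[0,0,-0.1]},{"travel":[0,0,0],"dr":[0,0,0]}]'
python3 -c "
from h import *
state()
goto(lev(1.35,.055,.028,.066),1.3-np.pi/2)
cv=__import__('cv2');cv.imwrite('pics/t1.png',cv.resize(viewer.camera('top')[170:305,280:420,::-1],None,fx=4.4,fy=4.4))"
```

```text
time_s: 4.73
eef_pos: [0.5004, -0.1272, 0.0865]
eef_rot: [0.0, 0.541, 0.841, 0.001]
wrist_force: [-0.1, -0.2, -0.2]
opening: -0.004
dock xy 0.0548 0.066 z 0.0865
shift [0.047 0.024 0.137] dr [ 0.002 -0.001 -0.301] shift in target frame [0.042 0.031 0.137] t 4.73 F [-0.1 -0.2 -0.2]
```

View pics/t1.png

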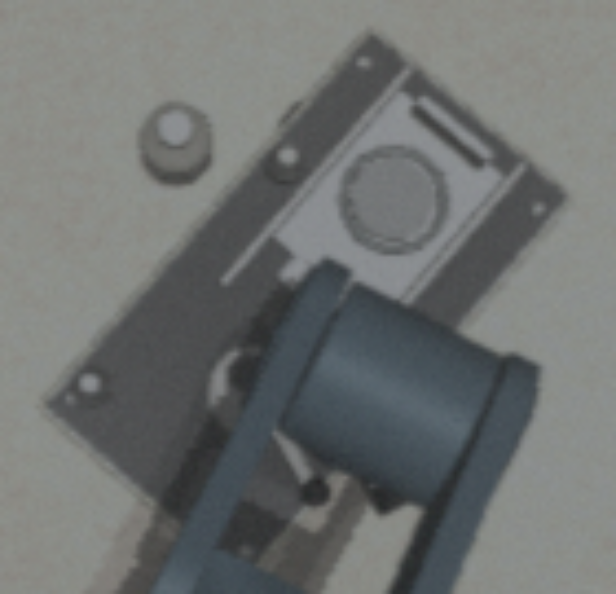

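The knob is now at (316,489), so the lever turned to about 1.25 and nothing else moved. I'll lower the fingertips here.

```bash

python3 -m handwheel '[{"travel":[0,0,0.1],"dr":[0,0,0]},{"travel":[0,0,0.06],"dr":[0,0,0]},{"travel":[0,0,0.03],"dr":[0,0,0]},{"travel":[0,0,0],"dr":[0,0,0]}]'
python3 -c "
from h import *
state()
goto(lev(1.25,.055,.016,.066),1.25-np.pi/2)"
```

```text
time_s: 5.12
eef_pos: [0.5, -0.1253, 0.058]
eef_rot: [0.0, 0.543, 0.84, 0.001]
wrist_force: [-0.7, 0.0, 0.4]
opening: -0.005
dock xy 0.0564 0.0648 z 0.058
shift [ 0.147 -0.012 -0.054] dr [ 0.004 -0.    -0.215] shift in target frame [ 0.147  0.004 -0.054] t 5.12 F [-0.7  0.   0.4]
```

```bash

python3 -m handwheel '[{"travel":[0.03,0,-0.04],"dr":[0,0,0]},{"travel":[0.05,0,-0.01],"dr":[0,0,0]},{"travel":[0.05,0,0],"dr":[0,0,0]},{"travel":[0.04,-0.01,0],"dr":[0,0,0.05]},{"travel":[0.04,-0.01,0],"dr":[0,0,0.05]},{"travel":[0,0,0],"dr":[0,0,0]}]'
python3 -c "
from h import *
state()
goto(lev(1.1,.055,.016,.066),1.1-np.pi/2)"
```

```text
time_s: 5.62
eef_pos: [0.4854, -0.0969, 0.0685]
eef_rot: [0.005, 0.565, 0.825, 0.0]
wrist_force: [-0.2, 0.3, -0.6]
opening: 0.002
dock xy 0.0861 0.0529 z 0.0685
shift [-0.013 -0.019  0.017] dr [ 0.011  0.017 -0.032] shift in target frame [-0.012 -0.019  0.017] t 5.62 F [-0.2  0.3 -0.6]
```

```bash

python3 -m handwheel '[{"travel":[0.03,-0.01,0.015],"dr":[0.01,0.017,0.05]},{"travel":[0.04,-0.01,0.01],"dr":[0,0,0.05]},{"travel":[0.04,-0.01,0.01],"dr":[0,0,0.1]},{"travel":[0.04,-0.01,0.01],"dr":[0,0,0.1]},{"travel":[0.04,-0.01,0.01],"dr":[0,0,0.1]}]'
python3 -c "
from h import *
state()
goto(lev(.8,.055,.016,.066),.8-np.pi/2)"
```

```text
time_s: 6.03
eef_pos: [0.4788, -0.0796, 0.0682]
eef_rot: [0.016, 0.65, 0.76, -0.0]
wrist_force: [2.0, -7.3, 1.6]
opening: -0.002
dock xy 0.1024 0.0442 z 0.0682
shift [-0.03  -0.031  0.015] dr [0.04  0.044 0.132] shift in target frame [-0.033 -0.028  0.015] t 6.03 F [ 2.  -7.3  1.6]
```

```bash

python3 -m handwheel '[{"travel":[0.04,-0.015,0.015],"dr":[0.02,0.025,0.1]},{"travel":[0.04,-0.015,0.01],"dr":[0.02,0.025,0.1]},{"travel":[0.04,-0.01,0.01],"dr":[0.01,0.01,0.1]},{"travel":[0.04,-0.01,0.01],"dr":[0.01,0.01,0.1]},{"travel":[0.04,-0.01,0.01],"dr":[0.01,0.01,0.1]}]'
python3 -c "
from h import *
state()
goto(lev(.5,.055,.016,.066),.5-np.pi/2)"
```

```text
time_s: 6.45
eef_pos: [0.4777, -0.0584, 0.0681]
eef_rot: [0.004, 0.747, 0.664, 0.003]
wrist_force: [2.7, -10.4, -0.8]
opening: 0.002
dock xy 0.1171 0.0289 z 0.0681
shift [-0.069 -0.035  0.013] dr [0.017 0.    0.185] shift in target frame [-0.072 -0.028  0.014] t 6.45 F [  2.7 -10.4  -0.8]
```

```bash

python3 -m handwheel '[{"travel":[0,0,0.01],"dr":[0.01,0,0.18]},{"travel":[0,0,0.01],"dr":[0.01,0,0.18]},{"travel":[0,0,0.01],"dr":[0.01,0.01,0.18]},{"travel":[0,0,0.01],"dr":[0.01,0.01,0.15]},{"travel":[0,0,0],"dr":[0,0,0]}]'
python3 -c "
from h import *
state()
goto(lev(.1,.052,.016,.066),.1-np.pi/2)
cv=__import__('cv2');cv.imwrite('pics/t2.png',cv.resize(viewer.camera('top')[170:305,280:420,::-1],None,fx=4.4,fy=4.4))"
```

```text
time_s: 6.87
eef_pos: [0.4782, -0.057, 0.0653]
eef_rot: [-0.006, 0.859, 0.512, 0.001]
wrist_force: [-0.8, -3.0, -3.1]
opening: 0.003
dock xy 0.1176 0.0274 z 0.0653
shift [ 0.052 -0.04  -0.004] dr [-0.017 -0.015  0.228] shift in target frame [ 0.047 -0.046 -0.004] t 6.87 F [-0.8 -3.  -3.1]
```

View pics/t2.png

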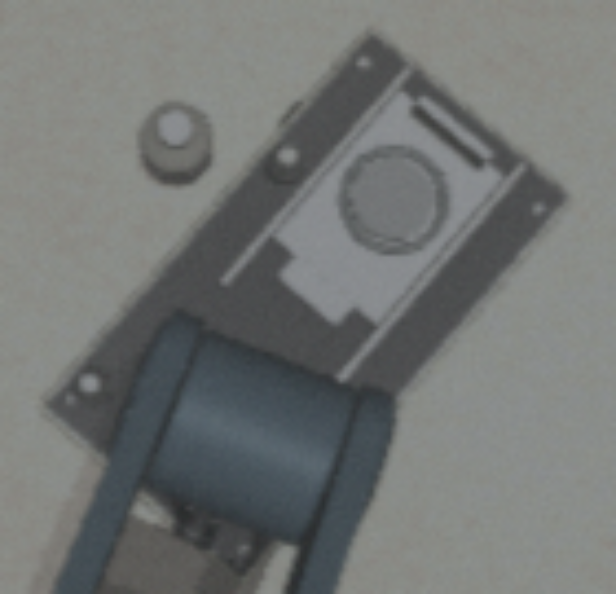

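The arm hides the lever; carriage, dish and lenses are unmoved. I'll push a bit further, then retract to look.

```bash

python3 -m handwheel '[{"travel":[0.02,-0.02,0],"dr":[-0.01,-0.01,0.1]},{"travel":[0.03,-0.02,0],"dr":[0,0,0.1]},{"travel":[0.03,-0.01,0],"dr":[0,0,0.05]},{"travel":[0.02,-0.01,0],"dr":[0,0,0]},{"travel":[0,0,0],"dr":[0,0,0]}]'
python3 -c "
from h import *
state()
goto(lev(.0,.052,.016,.066),0-np.pi/2)"
```

```text
time_s: 7.33
eef_pos: [0.4788, -0.0437, 0.0669]
eef_rot: [0.004, 0.887, 0.461, -0.001]
wrist_force: [-0.9, -1.1, 0.6]
opening: -0.0
dock xy 0.1259 0.017 z 0.0669
shift [ 0.007 -0.007  0.006] dr [0.013 0.01  0.195] shift in target frame [ 0.007 -0.007  0.006] t 7.33 F [-0.9 -1.1  0.6]
```

```bash

python3 -m handwheel '[{"travel":[-0.08,0,0],"dr":[0.01,0.01,0]},{"travel":[-0.06,0,0],"dr":[0,0,0]},{"travel":[0,0,-0.25],"dr":[0,0,0]},{"travel":[0,0,-0.25],"dr":[0,0,0]},{"travel":[0,0,-0.25],"dr":[0,0,0]},{"travel":[0,0,-0.25],"dr":[0,0,0]},{"travel":[-0.15,0,-0.2],"dr":[0,0,0]},{"travel":[-0.2,0,0],"dr":[0,0,0]},{"travel":[-0.2,0,0],"dr":[0,0,0]},{"travel":[0,0,0],"dr":[0,0,0]}]'
python3 -c "
from h import *
state()
import cv2
c=viewer.get_calibration('wrist')
print(proj(c,d2w([(.075,0,.082),(.163,0,.102)],D)))
r=lambda i,s:cv2.resize(i,None,fx=s,fy=s,interpolation=2)
a=viewer.camera('top')[170:305,280:420];b=viewer.camera('side')[170:280,245:410];w=viewer.camera('wrist')
cv2.imwrite('pics/wr.png',w[:,:,::-1]);cv2.imwrite('pics/tp.png',a[:,:,::-1])
I=__import__('numpy').zeros((600,800,3),'uint8')
x=r(a,2.2);y=r(b,2.2);z=r(w,.8);I[:len(x),:x.shape[1]]=x;I[:len(y),320:320+y.shape[1]]=y;z=z[:600-300];I[300:300+len(z),:z.shape[1]]=z
cv2.imwrite('pics/m1.png',I[:,:,::-1])"
```

```text
time_s: 8.17
eef_pos: [0.4155, -0.1284, 0.257]
eef_rot: [0.001, 0.881, 0.472, 0.001]
wrist_force: [0.8, -0.7, 0.2]
opening: 0.001
dock xy 0.1182 0.1225 z 0.257
[[382.19351455  61.14456487]
 [290.4710954   45.14528284]]
```

View pics/m1.png

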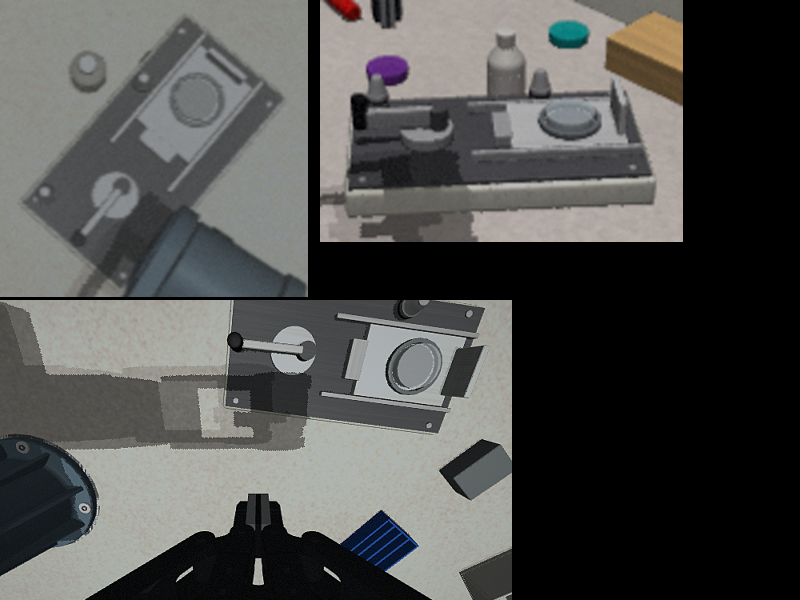

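The composite shows all three views. The lever points almost straight away from the carriage: wrist knob at (294,51) and hub at (384,62) full-resolution, top knob at crop (78,239). I'll work out the angle.

```bash
python3 -c "
from h import *
from scipy.optimize import least_squares
for n,k,h in(('wrist',(294,51),(384,62)),('top',(78/2.2+280,239/2.2+170),(123.5/2.2+280,185.5/2.2+170))):
    c=viewer.get_calibration(n)
    for a in (-.1,0,.1,.2): print(n,a,(proj(c,d2w([(.075+.088*np.cos(a),.088*np.sin(a),.102),(.075,0,.082)],D))-[k,h]).round(1).ravel())
"
```

```text
wrist -0.1 [ -0.6 -12.4  -0.3   3.1]
wrist 0 [-2.  -1.6 -0.3  3.1]
wrist 0.1 [-2.4  9.  -0.3  3.1]
wrist 0.2 [-1.9 19.5 -0.3  3.1]
top -0.1 [-3.1 -2.7 -0.7 -0. ]
top 0 [-0.8 -0.5 -0.7 -0. ]
top 0.1 [ 1.7  1.5 -0.7 -0. ]
top 0.2 [ 4.4  3.3 -0.7 -0. ]
```

The cam angle is about 0.02 rad (wrist about 0.04, top about 0.0), which is good. Now I'll turn the tool to face the carriage's travel.

```bash

python3 -m handwheel '[{"travel":[0,0,0],"dr":[0,0,-0.22]},{"travel":[0,0,0],"dr":[0,0,-0.22]},{"travel":[0,0,0],"dr":[0,0,-0.22]},{"travel":[0,0,0],"dr":[0,0,-0.22]},{"travel":[0,0,0],"dr":[0,0,-0.22]},{"travel":[0,0,0],"dr":[0,0,-0.22]},{"travel":[0,0,0],"dr":[0,0,-0.22]},{"travel":[0,0,0],"dr":[0,0,-0.22]},{"travel":[0,0,0],"dr":[0,0,-0.22]},{"travel":[0,0,0],"dr":[0,0,-0.22]},{"travel":[0,0,0],"dr":[0,0,-0.22]},{"travel":[0,0,0],"dr":[0,0,-0.22]},{"travel":[0,0,0],"dr":[0,0,-0.2]},{"travel":[0,0,0],"dr":[0,0,0]}]'
python3 -c "
from h import *
state()
goto((-.175,0,.23),0)"
```

```text
time_s: 9.48
eef_pos: [0.4178, -0.107, 0.2452]
eef_rot: [-0.01, 0.279, 0.96, 0.008]
wrist_force: [-0.0, 0.6, -1.1]
opening: -0.006
dock xy 0.1305 0.1049 z 0.2452
shift [-2.119  0.39   0.055] dr [ 0.016 -0.047  0.283] shift in target frame [-2.037  0.699  0.101] t 9.48 F [-0.   0.6 -1.1]
```

```bash

python3 -m handwheel '[{"travel":[0,0,0],"dr":[0.016,-0.047,0.15]},{"travel":[0,0,0],"dr":[0,0,0.13]},{"travel":[-0.2,0.07,0],"dr":[0,0,0]},{"travel":[-0.2,0.07,0],"dr":[0,0,0]},{"travel":[-0.2,0.07,0],"dr":[0,0,0]},{"travel":[-0.2,0.07,0],"dr":[0,0,0]},{"travel":[-0.2,0.07,0],"dr":[0,0,0]},{"travel":[-0.2,0.07,0],"dr":[0,0,0]},{"travel":[-0.2,0.07,0],"dr":[0,0,0]},{"travel":[-0.2,0.07,0],"dr":[0,0,0]},{"travel":[-0.2,0.07,0],"dr":[0,0,0]},{"travel":[-0.2,0.07,0],"dr":[0,0,0]},{"travel":[0,0,0],"dr":[0,0,0]}]'
python3 -c "
from h import *
state()
goto((-.175,0,.07),0)"
```

```text
time_s: 10.57
eef_pos: [0.724, -0.2165, 0.2263]
eef_rot: [-0.01, 0.364, 0.931, 0.003]
wrist_force: [0.5, 0.1, -0.3]
opening: -0.001
dock xy -0.1726 -0.0131 z 0.2263
shift [-0.04  -0.086  1.042] dr [-0.001 -0.038 -0.06 ] shift in target frame [-0.016 -0.087  1.042] t 10.57 F [ 0.5  0.1 -0.3]
```

```bash

python3 -m handwheel '[{"travel":[-0.02,-0.06,0],"dr":[0,-0.038,-0.06]},{"travel":[-0.01,-0.04,0.15],"dr":[0,0,0]},{"travel":[0,0,0.2],"dr":[0,0,0]},{"travel":[0,0,0.2],"dr":[0,0,0]},{"travel":[0,0,0.2],"dr":[0,0,0]},{"travel":[0,0,0.15],"dr":[0,0,0]},{"travel":[0,0,0.05],"dr":[0,0,0]},{"travel":[0,0,0],"dr":[0,0,0]}]'
python3 -c "
from h import *
state()
goto((-.145,0,.07),0)"
```

```text
time_s: 11.23
eef_pos: [0.7188, -0.2206, 0.0695]
eef_rot: [-0.005, 0.356, 0.935, 0.001]
wrist_force: [-0.1, -0.3, 0.7]
opening: 0.004
dock xy -0.1713 -0.0066 z 0.0695
shift [ 0.175 -0.046 -0.002] dr [-0.001 -0.018 -0.024] shift in target frame [ 0.175 -0.044 -0.004] t 11.23 F [-0.1 -0.3  0.7]
```

```bash

python3 -m handwheel '[{"travel":[0.03,-0.02,0],"dr":[0,-0.018,-0.02]},{"travel":[0.04,-0.02,0],"dr":[0,0,0]},{"travel":[0.04,0,0],"dr":[0,0,0]},{"travel":[0.03,0,0],"dr":[0,0,0]},{"travel":[0.03,0,0],"dr":[0,0,0]},{"travel":[0.03,0,0],"dr":[0,0,0]},{"travel":[0.03,0,0],"dr":[0,0,0]},{"travel":[0.03,0,0],"dr":[0,0,0]}]'
python3 -c "
from h import *
state()
goto((-.10,0,.07),0)"
```

```text
time_s: 11.9
eef_pos: [0.6878, -0.1977, 0.0765]
eef_rot: [0.005, 0.352, 0.936, -0.001]
wrist_force: [2.0, -0.9, -2.3]
opening: 0.002
dock xy -0.1329 -0.0036 z 0.0765
shift [ 0.22  -0.025  0.041] dr [ 0.004  0.02  -0.012] shift in target frame [ 0.219 -0.024  0.043] t 11.9 F [ 2.  -0.9 -2.3]
```

Contact made (about 2 N, moving). I'll continue towards home.

```bash

python3 -m handwheel '[{"travel":[0.03,-0.01,0.015],"dr":[0,0.02,0]},{"travel":[0.03,-0.01,0.01],"dr":[0,0,0]},{"travel":[0.03,0,0.01],"dr":[0,0,0]},{"travel":[0.03,0,0.01],"dr":[0,0,0]},{"travel":[0.03,0,0.01],"dr":[0,0,0]},{"travel":[0.03,0,0.01],"dr":[0,0,0]},{"travel":[0.03,0,0.01],"dr":[0,0,0]}]'
python3 -c "
from h import *
state()
goto((-.10,0,.07),0)"
```

```text
time_s: 12.48
eef_pos: [0.6626, -0.1792, 0.0682]
eef_rot: [0.004, 0.353, 0.936, 0.001]
wrist_force: [1.6, -1.6, 2.2]
opening: 0.0
dock xy -0.1018 -0.001 z 0.0682
shift [ 0.012 -0.007 -0.012] dr [ 0.008  0.013 -0.013] shift in target frame [ 0.012 -0.007 -0.012] t 12.48 F [ 1.6 -1.6  2.2]
```

```bash

python3 -m handwheel '[{"travel":[0.02,0,0],"dr":[0,0.01,0]},{"travel":[0.02,0,0.005],"dr":[0,0,0]},{"travel":[0.02,0,0.005],"dr":[0,0,0]}]'
python3 -m handwheel '[{"travel":[0.02,0,0.005],"dr":[0,0,0]},{"travel":[0.02,0,0.005],"dr":[0,0,0]}]'
python3 -c "
from h import *
state()"
```

```text
time_s: 12.73
eef_pos: [0.6628, -0.1793, 0.0686]
eef_rot: [0.013, 0.353, 0.935, -0.001]
wrist_force: [9.8, -7.3, -0.8]
opening: 0.003
time_s: 12.9
eef_pos: [0.6631, -0.1795, 0.0688]
eef_rot: [0.021, 0.354, 0.935, -0.002]
wrist_force: [9.9, -8.3, -3.0]
opening: -0.004
dock xy -0.1022 -0.0011 z 0.0688
```

Stopped at about 13 N with no further motion, so this is the hard stop. I'll retract and check.

```bash

python3 -m handwheel '[{"travel":[-0.06,0,0],"dr":[0,0.03,0]},{"travel":[-0.1,0,0],"dr":[0,0,0]},{"travel":[-0.15,0,0],"dr":[0,0,0]},{"travel":[-0.1,0,-0.2],"dr":[0,0,0]},{"travel":[0,0,-0.25],"dr":[0,0,0]},{"travel":[0,0,-0.25],"dr":[0,0,0]},{"travel":[0,0,-0.25],"dr":[0,0,0]},{"travel":[0,0,-0.25],"dr":[0,0,0]},{"travel":[0,-0.25,0],"dr":[0,0,0]},{"travel":[0,-0.25,0],"dr":[0,0,0]},{"travel":[0,-0.25,0],"dr":[0,0,0]},{"travel":[0,-0.25,0],"dr":[0,0,0]},{"travel":[0,-0.25,0],"dr":[0,0,0]},{"travel":[0,-0.25,0],"dr":[0,0,0]},{"travel":[0,0,0],"dr":[0,0,0]}]'
python3 -c "
from h import *
state()
import cv2
c=viewer.get_calibration('top')
print('tab top px if home',(proj(c,d2w([(-.085,-.03,.095),(-.085,.03,.095),(-.03,0,.068),(.075,0,.082),(.163,0,.102)],D))-[280,170])*4.4)
a=viewer.camera('top')[170:305,280:420];b=viewer.camera('side')[170:280,245:410]
cv2.imwrite('pics/tp2.png',cv2.resize(a,None,fx=4.4,fy=4.4,interpolation=2)[:,:,::-1]);cv2.imwrite('pics/sd2.png',cv2.resize(b,None,fx=4,fy=4)[:,:,::-1])"
```

```text
time_s: 14.15
eef_pos: [0.5418, -0.3798, 0.2381]
eef_rot: [-0.009, 0.349, 0.937, 0.006]
wrist_force: [0.3, 0.6, 0.8]
opening: -0.0
dock xy -0.1419 0.2297 z 0.2381
tab top px if home [[372.91376707 149.25108672]
 [445.04932636 210.48981103]
 [349.87101038 249.29403667]
 [244.05406033 370.84764794]
 [152.30741118 475.82245215]]
```

View pics/tp2.png

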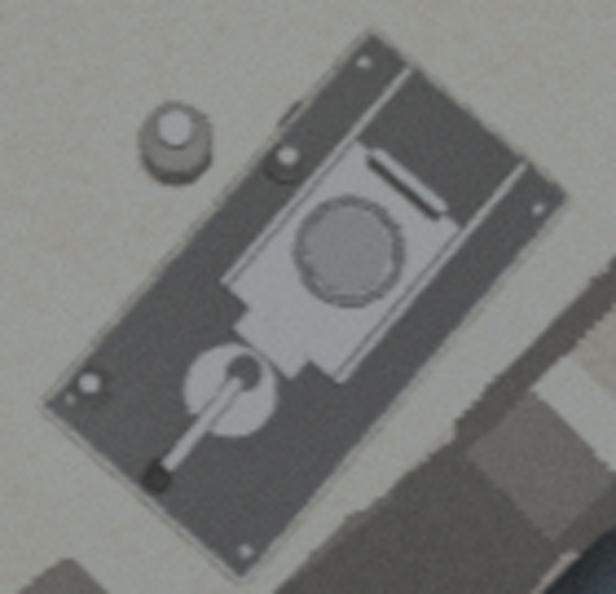

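View pics/sd2.png

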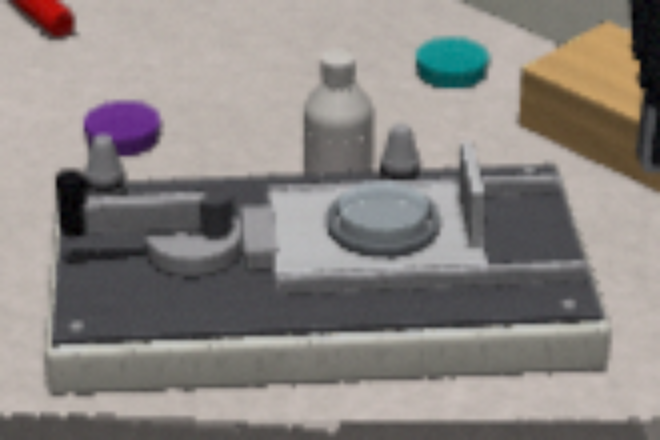

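The tab's top edge runs from (372,152) to (445,212) and the dish is at (349,250); both match the pixels predicted for home. The knob is at (157,476) against a predicted (152,476), a few hundredths of a radian. Dish, lenses and bottle are in place and the arm is clear, so I'll hand in.

```bash
python3 -c "
from bench import ctrl; print(ctrl.hand_in())"
```

```text
the job is handed in; nothing more can be done
None
```

I turned the cam's lever clockwise with the shut fingertips from about 1.35 rad to about 0. Only then did I push the carriage by its tab until it stopped, and I handed the job in at about 14 s.

- **Cam:** before the carriage push, the wrist view gave about 0.04 rad and the top view about 0.0. In the last top view the knob sat about 5 crop pixels (about 3 mm) off the exact zero position, so the cam is within a few hundredths of a radian of 0.
- **Carriage:** it stalled at about 13 N. In the last top view the tab and dish were within 1–3 crop pixels (2 mm at most) of the predicted positions for fully home.
- **Everything else:** the dish is still in its ring and the lenses and bottle look unmoved. The gripper was clear of everything. I did not recheck the beaker, blue tray and grey box in the last pictures; the arm passed well above the bench there.
- **What went wrong:** on the first push the fingertips crept up to 83 mm and slid over the top of the lever, turning it only about 0.1 rad. I backed off, lowered them and pushed again without trouble.

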